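Open the vacuum valve and hold the chamber lid down on its locating pins

ROBOT

A 6-joint arm with a two-finger parallel gripper is mounted at the origin on the work surface; the furniture and walls round the work are solid. World frame = base frame: x ahead of the robot, y to its left, z up, the work surface at z = 0. Lengths are in m, angles in rad, forces in N, time in s.
With the tool pointing down it reaches from about 0.275 to 0.825 m from the base axis. Payload 4.9 kg.
Tool frame: the origin (TCP) lies at the centre of the arm's flange, where the gripper is bolted on; the fingertips stand 173 mm ahead of it and the grasp point (between the pads) lies 155 mm ahead of it; z points along the fingers, y is the line along which they close (so a half turn about z gives the same grasp; the last joint's range is limited). The gripper opens to 85 mm and grips with 20 to 120 N. Pads are 22 mm wide; open, the fingers measure 114 mm over their backs; the gripper's body (76 mm by 85 mm) begins 54 mm behind the grasp point. The pads swing forward as they close: fully open they stand 13 mm farther back than shut.
Start: joints at [1.148, 0.326, -0.193, 1.052, 0, 1.437], TCP at [0.157, 0.527, 0.405] pointing down, gripper open.
Joint ranges: [-2.65, 2.65], [-0.97, 1.79], [-1.3, 1.35], [-1.93, 2.1], [-1.47, 1.37], [-3.14, 3.14]. Speed limits (rad/s): [2.57, 2.57, 3.14, 3.14, 3.14, 3.14].

INTERFACE

Orientations are given as a 3x3 rotation matrix whose columns are the frame's x, y, z axes.
In Python, from rig import r gives the robot as it stands. Calls block until the motion is done:
- r.move_to(position, orientation): joint-space move of the TCP to a pose.
- r.servo_line(position, rot=None, max_speed=0.15, guard=None): straight line of the TCP; rot=None keeps the orientation; max_speed is the mean speed in m/s. With guard (N) it stops when the force on the tool has changed by that much, and returns True; else False.
- r.movej(angles): joint-space move.
- r.let_go() and r.close_gripper(grasp_force=None): open the fingers fully, or close them until they stop; grasp_force is the grip in N (None keeps the last).
- r.dwell(seconds).
- r.solve_ik(position, orientation): joint angles nearest the present ones, or None.
- r.read_state(): the state.
- r.grab_frame(name): name is "scene" or "top" or "wrist"; returns a dict with "frame" (480x640x3 uint8, red, green, blue), "vertical_fov" (degrees; the focal length in pixels is half the picture's height over the tangent of half this angle, whatever the lens; pixels are square), "cx", "cy" (the principal point, pixels), "dist_coeffs" ([k1, k2, p1, p2, k3] as OpenCV has them; the pictures are not rectified), "R" (3x3) and "t" (3): a world point X has camera coordinates R X + t; the wrist camera has in their place "tool_from_camera" (4x4, takes a point from camera to tool coordinates, whose origin is the TCP and whose axes are the flange's). Camera axes: x right, y down, z forward; pixel columns grow to the right and rows downward; lengths in m; the calibration is good to about 2 mm. A picture is of the moment at which its call begins: read the wrist's pose just before it. There is no depth.
A pose or a line that the arm cannot do raises r.MotionError and nothing moves.
- r.job_done(): hands the job in; it is judged then, once.
The state is a dict: "t": time; "qpos": joint angles; "joint_vel": joint speeds; "tau": joint torques, N m; "tcp_pos": TCP position; "orientation": TCP orientation; "ft_force": force on the tool from outside, world axes, zero at the start; "torque": the same for the moment, N m; "opening": finger opening in m; "grasp_force": force on a finger pad.
Only numpy, scipy, OpenCV 4.12 (cv2) and the standard library are available. Lean on these libraries where they do the work, as an engineer would, in place of code of your own. Each camera call takes 0.05 s, during which the arm holds its last target. There are 200 camera calls.

TASK

On the small vacuum test rig, first turn the blue valve handle clockwise a quarter turn to its on stop, in line with the pipe. Then pick up the loose aluminium lid by its black handle, slide it over the chamber until its two blind holes drop onto the locating pins, and gently press it fully down against the sprung seal until it sits flush on the chamber rim. Finish while still holding the lid by its handle and pressing it down (do not let go), with the valve left on and the three bottles at the back left standing where they are.

Things in the scene. Friction and masses are not known exactly. Their poses are not given: they have to be found in the camera images.
- rig: fixed rig: grey base plate 260 x 130 mm, 14 mm high. Origin: centre of its underside, on the worktop; x runs along the pipe from the valve (x = -85 mm) to the aluminium chamber block (centre x = +65 mm, 125 x 90 mm, flat rim 60 mm above the worktop, 50 mm well). A small gauge (38 mm wide, top at 41 mm) is at x = -32, y = +40 mm
- seat (a point): centre of the chamber's flat rim, level with it (60 mm above the worktop); its axes are the rig's. The lid's origin comes to this point when the lid is fully home
- pin_near (a point): centre of the tip of the steel locating pin on the chamber rim nearer the valve (46 mm from seat along -x of the rig). The pin is 10 mm in diameter, tapering over its top 4 mm to 7 mm, and stands 12 mm above the rim
- pin_far (a point): the same for the second, equal pin, 46 mm from seat along +x of the rig
- seal (a joint): travel of the black sprung seal ring (68 mm outside, 56 mm inside, round the well), m. 0: it stands 4 mm above the rim; 0.004: flush, where the lid meets the rim. It yields from about 6 N and needs about 12 N for flush, lid weight included; the weight alone does not move it
- valve (a joint): angle of the valve handle, rad: 0 off (bar across the pipe), 1.571 on (bar along the pipe), hard stops at both; grows clockwise seen from above. Friction about 0.12 N m holds it where it is left; starts near off
- valve_grip (a point): point on the valve's upright axis, 64 mm above the worktop, where the blue bar can be pinched: the bar is 64 mm long along this frame's y, 14 mm wide along its x, from 47 to 73 mm above the worktop. The frame turns with the handle
- lid: loose aluminium lid, plate 120 (x) x 80 (y) x 16 mm, 0.35 kg (varies by a quarter), lying flat on the worktop. Origin: centre of its flat underside; z up. Below, two blind holes, 12 mm in diameter (14 mm at the chamfered mouth), 13.5 mm deep, at x = -46 and +46 mm, y = 0, not visible from above. Fits either way round (half a turn)
- lid_grip (a point): grip point of the lid's upright black bar handle, 40 mm above the lid's underside; the bar is 64 mm long along the lid's x, 16 mm wide along y, and reaches from the plate's top (16 mm) to 56 mm above the underside; axes as the lid's
- brown_bottle: amber plastic bottle with blue cap, 61 mm wide, 136 tall, back row; a loose bystander to be left alone. Origin: centre of its underside
- white_bottle: white bottle with green cap, 62 mm wide, 100 tall, back row; a loose bystander to be left alone. Origin: centre of its underside
- dark_bottle: near-black bottle with blue cap, 59 mm wide, 154 tall, back row; a loose bystander to be left alone. Origin: centre of its underside

How it is judged:
On the way, in this order (a step that is already met when the one before it is completed fails the run):
1. the valve handle is turned to on (value of joint valve above 1.4 rad), for 0.2 s.
2. the lid is lifted clear of the worktop (height (world z) of lid above 0.03 m), for 0.1 s.
3. both holes of the lid have dropped onto the pins (horizontal distance between lid and seat below 0.003 m and angle between the x axis of lid and the x axis of rig, either way round below 0.06 rad and angle between lid's own z axis and vertical below 0.05 rad and z of lid in the frame of seat below 0.0065 m), for 0.1 s.
At the end, for the whole second after the job is handed in: Valve within 0.17 rad of its on stop; lid on both pins, within 3 mm and 0.06 rad (either way round) of its place, level, underside within 1.5 mm of the rim, seal ring down over 2.5 mm; the gripper still holds and presses the lid (over 3 N of finger contact), which is at rest (value of joint valve above 1.4 rad and horizontal distance between lid and seat below 0.003 m and angle between the x axis of lid and the x axis of rig, either way round below 0.06 rad and angle between lid's own z axis and vertical below 0.05 rad and z of lid in the frame of seat below 0.0015 m and value of joint seal above 0.0025 m and contact force between the fingers and lid above 3 N and linear speed of lid below 0.02 m/s); the arm keeps its last pose, push and grip.
It fails at once if a bystander is knocked over or shoved away (distance of any of brown_bottle, white_bottle, dark_bottle from where it was at the start of the episode above 0.03 m or angle between any of brown_bottle, white_bottle, dark_bottle's own z axis and vertical above 0.5 rad).
It fails at once if the lid is forced onto the chamber (over 70 N) (contact force between lid and rig above 70 N).
It also fails if it takes over 54 s, if anything falls off the work surface, if the arm or the gripper's body presses on something with over 40 N, if the wrist force passes 120 N, or if a joint passes its speed limit or range.

## Working session

There is one attempt and no reset: what is moved stays moved. The work goes in short steps, each a Python script; the robot and the scene stay as the last script left them, time stands still between calls to the robot, and variables do not carry over. Pictures are saved under pics/ and viewed, at most 10 in all, crops included, and the job is handed in when it is done.

```bash
mkdir -p pics; ls
python3 - <<'E'
from rig import r
import cv2
for n in("top","scene"):
    f=r.grab_frame(n); cv2.imwrite(f"pics/{n}0.png",f["frame"][:,:,::-1])
    print(n,f["vertical_fov"],f["cx"],f["cy"],f["dist_coeffs"],(-f["R"].T@f["t"]).round(3))
print(r.read_state())
E
```

```text
pics
rig.py
top 54.9196983266717 327.01586966376334 233.99653286199586 [-0.03460435  0.          0.          0.          0.        ] [ 0.347 -0.016  1.046]
scene 56.154350225501666 322.38882133243914 241.07503521474297 [-0.10274287  0.          0.          0.          0.        ] [-0.003 -0.494  0.704]
{'t': 0.1, 'qpos': array([ 1.14780292e+00,  3.26892388e-01, -1.93479209e-01,  1.05201379e+00,
        2.33019411e-05,  1.43661113e+00]), 'joint_vel': array([-1.04322543e-03, -1.47078152e-07,  2.43205524e-03,  1.10316620e-05,
        8.46010115e-04,  6.79322485e-05]), 'tau': array([ 1.31793640e-03, -4.44238508e+01,  2.63037837e+01,  7.89333688e-03,
       -9.06614355e-05,  6.94920089e-06]), 'tcp_pos': array([0.15651933, 0.52699561, 0.40396938]), 'orientation': array([[-9.58583905e-01,  2.84809486e-01, -6.73545900e-04],
       [ 2.84810185e-01,  9.58582853e-01, -1.43944505e-03],
       [ 2.35681946e-04, -1.57166159e-03, -9.99998737e-01]]), 'ft_force': array([-0.73329258, -0.52932405,  0.62361349]), 'torque': array([ 0.03737598,  0.03213218, -0.0209371 ]), 'grasp_force': 0.0, 'opening': 0.08541860394780626}
```

View pics/top0.png

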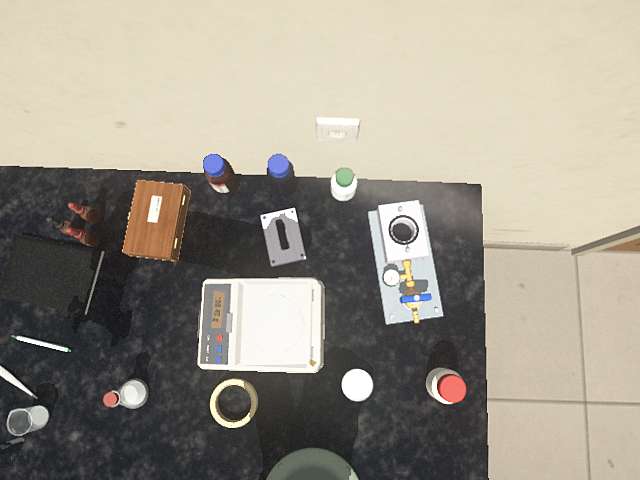

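View pics/scene0.png

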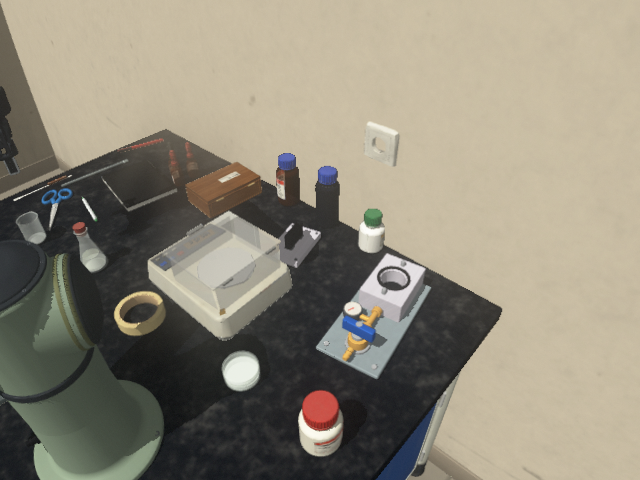

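The top view shows the lid at (284,237) with its handle at (283,234), the chamber at (404,231) with its pins on either side of the well, and the blue valve bar at (415,298), across the pipe. The bottles are at (218,173), (279,167) and (344,184). The scene view shows the same layout, with a glass-shielded balance next to the lid.

Next I'll take coarse positions, then wrist views.

```bash
cat > h.py <<'E'
from rig import r
import numpy as np, cv2
def K(f):
    g=240/np.tan(np.radians(f["vertical_fov"])/2); return np.array([[g,0,f["cx"]],[0,g,f["cy"]],[0,0,1]])
def grab(n,save=None):
    s=r.read_state(); f=r.grab_frame(n)
    if n=="wrist":
        T=np.eye(4);T[:3,:3]=s["orientation"];T[:3,3]=s["tcp_pos"];T=T@f["tool_from_camera"]
        f["R"]=T[:3,:3].T; f["t"]=-f["R"]@T[:3,3]
    if save:
        cv2.imwrite(f"pics/{save}.png",f["frame"][:,:,::-1]); np.savez(f"pics/{save}.npz",**f)
    return f
def load(n):
    return {k:v for k,v in np.load(f"pics/{n}.npz").items()}
def rays(f,uv):
    uv=np.array(uv,float).reshape(-1,1,2)
    p=cv2.undistortPoints(uv,K(f),np.array(f["dist_coeffs"],float)).reshape(-1,2)
    d=np.c_[p,np.ones(len(p))]@f["R"]; return -f["R"].T@f["t"],d/np.linalg.norm(d,axis=1)[:,None]
def plane(f,uv,z):
    c,d=rays(f,uv); return c+d*((z-c[2])/d[:,2])[:,None]
def tri(fs,uvs):
    A=np.zeros((3,3));b=np.zeros(3);L=[]
    for f,u in zip(fs,uvs):
        c,d=rays(f,[u]);P=np.eye(3)-np.outer(d[0],d[0]);A+=P;b+=P@c;L.append((P,c))
    x=np.linalg.solve(A,b); return x,max(np.linalg.norm(P@(x-c)) for P,c in L)
def down(yaw): # tool x axis at angle yaw in world, z down
    c,s=np.cos(yaw),np.sin(yaw); return np.array([[c,s,0],[s,-c,0],[0,0,-1.]])
E
python3 - <<'E'
from h import *
f=grab("top","t1"); s=grab("scene","s1")
for n,uv,z in [("lid corners",[(262,214),(297,208),(306,261),(270,266)],.016),("handle",[(283,234)],.056),("block",[(381,206),(421,201),(430,255),(389,262)],.06),("well",[(404,231)],.06),("valve",[(415,298)],.073),("bottles",[(213,163),(279,165),(344,176)],.13)]:
    print(n,plane(f,uv,z).round(3).tolist())
print("valve tri",tri([f,s],[(415,298),(359,327)]))
print("well tri",tri([f,s],[(404,231),(394,280)]))
w=r.grab_frame("wrist");print(w["tool_from_camera"].round(3),w["vertical_fov"],w["dist_coeffs"])
E
```

```text
lid corners [[0.609, 0.145, 0.016], [0.626, 0.065, 0.016], [0.504, 0.038, 0.016], [0.489, 0.119, 0.016]]
handle [[0.555, 0.09, 0.056]]
block [[0.627, -0.124, 0.06], [0.642, -0.212, 0.06], [0.521, -0.232, 0.06], [0.502, -0.143, 0.06]]
well [[0.572, -0.175, 0.06]]
valve [[0.426, -0.197, 0.073]]
bottles [[0.686, 0.239, 0.13], [0.687, 0.099, 0.13], [0.669, -0.038, 0.13]]
valve tri (array([ 0.42786437, -0.1998727 ,  0.05982865]), np.float64(0.0004911874511048071))
well tri (array([ 0.57382935, -0.17606952,  0.05439845]), np.float64(0.0002607100799294018))
[[-0.001 -0.947 -0.322  0.083]
 [ 1.    -0.001  0.     0.   ]
 [-0.    -0.322  0.947  0.032]
 [ 0.     0.     0.     1.   ]] 64.91223582034634 [0.00745586 0.         0.         0.         0.        ]
```

Run:
```python
from h import *
for n,p in [("lid",(.557,.092,.25)),("valve",(.427,-.198,.25)),("seat",(.573,-.175,.25))]:
    for y in (.157,.157+np.pi/2,.157+np.pi,.157-np.pi/2):
        q=r.solve_ik(np.array(p),down(y)); print(n,round(y,2),None if q is None else np.round(q,2))
# views with yaw pi+.16 : camera on robot side
Y=.157+np.pi
for i,(n,p) in enumerate([("lidA",(.575,.09,.36)),("lidB",(.535,.05,.40)),("rigA",(.50,-.20,.40)),("rigB",(.54,-.15,.40))]):
    r.move_to(np.array(p),down(Y)); r.dwell(.3); grab("wrist",n)
print(r.read_state()["t"])
a=np.hstack([load(n)["frame"] for n in("lidA","rigA")]);b=np.hstack([load(n)["frame"] for n in("lidB","rigB")])
cv2.imwrite("pics/m1.png",cv2.resize(np.vstack([a,b])[:,:,::-1],(800,600),interpolation=cv2.INTER_AREA))
```

```text
lid 0.16 [ 0.03  0.5  -0.36  0.71  0.    3.02]
lid 1.73 [ 0.03  0.5  -0.36  0.71  0.    1.45]
lid 3.3 [ 0.03  0.5  -0.36  0.71  0.   -0.12]
lid -1.41 [ 0.03  0.5  -0.36  0.71  0.   -1.69]
valve 0.16 [-0.59  0.36 -0.6   0.61  0.    2.39]
valve 1.73 [-0.59  0.36 -0.6   0.61  0.    0.82]
valve 3.3 [-0.59  0.36 -0.6   0.61  0.   -0.75]
valve -1.41 [-0.59  0.36 -0.6   0.61  0.   -2.32]
seat 0.16 [-0.42  0.55 -0.26  0.76  0.    2.57]
seat 1.73 [-0.42  0.55 -0.26  0.76  0.    0.99]
seat 3.3 [-0.42  0.55 -0.26  0.76  0.   -0.58]
seat -1.41 [-0.42  0.55 -0.26  0.76  0.   -2.15]
5.5667
```

View pics/m1.png

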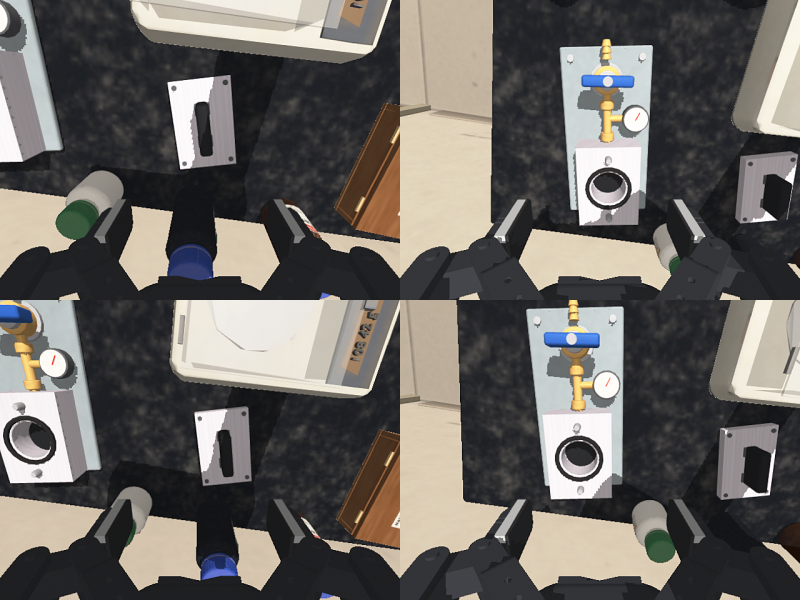

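The four wrist views are clear. In rigA the blue bar is at about (608,82)/800-scale, with the chamber and both pins at (608,160) and (608,208). In lidA the plate is at (202,122) with the handle upright. I'll enlarge these to pick exact pixels.

Run:
```python
from h import *
# crops 200x150 scaled x2 in a 2x2 montage (400x300 each)
o={"rigA":(235,222),"rigB":(180,175),"lidA":(220,115),"lidB":(255,155)}
t=[cv2.resize(load(n)["frame"][y:y+150,x:x+200],(400,300),interpolation=cv2.INTER_CUBIC) for n,(x,y) in o.items()]
cv2.imwrite("pics/m2.png",np.vstack([np.hstack(t[:2]),np.hstack(t[2:])])[:,:,::-1])
bl={}
for n in("rigA","rigB"):
    f=load(n);h=cv2.cvtColor(f["frame"],cv2.COLOR_RGB2HSV)
    m=cv2.inRange(h,(105,120,60),(130,255,255));m[260:]=0
    c=max(cv2.findContours(m,0,1)[0],key=cv2.contourArea);print(n,cv2.minAreaRect(c),cv2.boundingRect(c))
```

```text
rigA ((332.40325927734375, 129.80673217773438), (83.05513000488281, 18.76405906677246), 0.9548412561416626) (291, 120, 84, 20)
rigB ((274.0057373046875, 63.7020378112793), (88.3298110961914, 23.860971450805664), 1.1017061471939087) (230, 51, 89, 26)
```

View pics/m2.png

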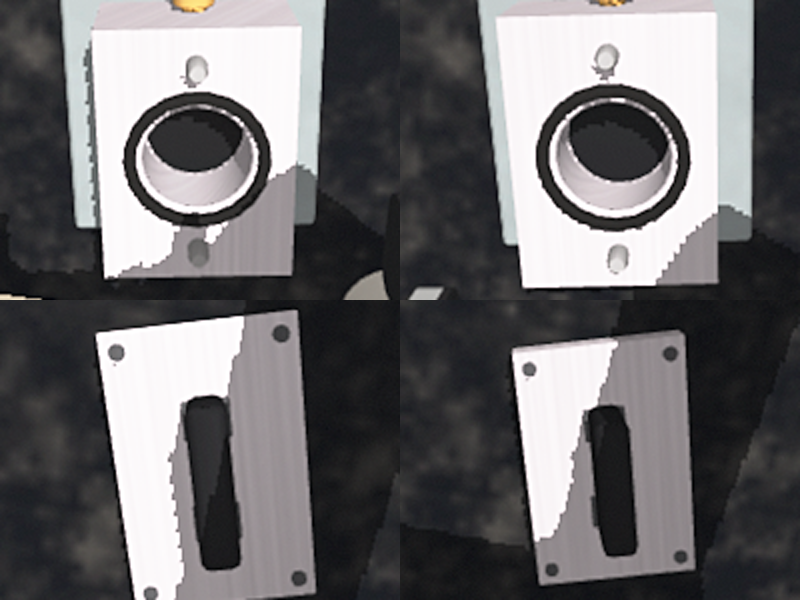

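The enlarged view gives clean chamber corners, the seal ring, pins, four lid screws and the handle. I'll triangulate them.

Run:
```python
from h import *
o={"rigA":(235,222),"rigB":(180,175),"lidA":(220,115),"lidB":(255,155)}
def px(n,l): return np.array(l,float)/2+np.array(o[n])-.25
F={n:load(n) for n in o}
def both(a,b,la,lb,z,lab):
    A,B=px(a,la),px(b,lb); T=[tri([F[a],F[b]],[p,q]) for p,q in zip(A,B)]
    X=np.array([t[0] for t in T]); print(lab,"tri mean",X.mean(0).round(4),"z",X[:,2].round(4),"res",max(t[1] for t in T).round(4))
    for n,P in((a,A),(b,B)):
        W=plane(F[n],P,z);c=W.mean(0)[:2]
        if len(W)==4:
            e=(W[0]-W[3]+W[1]-W[2])[:2]; e=-e; print("  ",n,c.round(4),"yaw",np.arctan2(e[1],e[0]).round(4),"L",(np.linalg.norm(e)/2).round(4),"W",np.linalg.norm(W[0]-W[1]).round(4))
        else: print("  ",n,W[:,:2].round(4).tolist())
both("rigA","rigB",[(93,29),(301,26),(292,274),(104,277)],[(98,15),(317,13),(318,284),(124,287)],.06,"block")
both("rigA","rigB",[(197.5,160)],[(213.5,158)],.062,"ring")
both("rigA","rigB",[(197,70),(199,252)],[(207,57),(219,258)],.070,"pins")
both("lidA","lidB",[(116,53),(281,34),(299,278),(151,294)],[(129,69),(270,54),(281,256),(152,270)],.016,"lid screws")
A,B=np.array([[332.4,129.8]]),np.array([[274,63.7]])
print("bar",tri([F["rigA"],F["rigB"]],[A[0],B[0]]),plane(F["rigA"],A,.07),plane(F["rigB"],B,.066))
for n,l in(("rigA",[(291,130),(374,131.5)]),("rigB",[(230,63),(318,64.5)])):
    w=plane(F[n],l,.068);d=w[0]-w[1];print("bar dir (rig y) yaw",np.arctan2(d[1],d[0])-np.pi/2)
# close nadir views
Y=.157+np.pi
for n,p in [("seatA",(.64,-.165,.37)),("seatB",(.60,-.19,.33)),("lidC",(.60,.10,.30))]:
    r.move_to(np.array(p),down(Y)); r.dwell(.3); grab("wrist",n)
print(r.read_state()["t"])
t=[cv2.resize(load(n)["frame"],(400,300),interpolation=cv2.INTER_AREA) for n in("seatA","seatB","lidC","lidC")]
cv2.imwrite("pics/m3.png",np.vstack([np.hstack(t[:2]),np.hstack(t[2:])])[:,:,::-1])
```

```text
block tri mean [ 0.5754 -0.1731  0.056 ] z [0.0588 0.0545 0.0563 0.0545] res 0.0002
   rigA [ 0.5733 -0.1737] yaw 0.1741 L 0.1247 W 0.0888
   rigB [ 0.5738 -0.173 ] yaw 0.1744 L 0.125 W 0.0892
ring tri mean [ 0.5737 -0.1736  0.0603] z [0.0603] res 0.0001
   rigA [[0.573, -0.1738]]
   rigB [[0.573, -0.1735]]
pins tri mean [ 0.5746 -0.1733  0.0638] z [0.0658 0.0619] res 0.0002
   rigA [[0.5274, -0.1822], [0.6151, -0.1662]]
   rigB [[0.5276, -0.1813], [0.6161, -0.1648]]
lid screws tri mean [0.5585 0.094  0.0149] z [0.0142 0.0153 0.0149 0.0151] res 0.0001
   lidA [0.5583 0.094 ] yaw 0.2703 L 0.1036 W 0.0659
   lidB [0.5581 0.0939] yaw 0.2709 L 0.1036 W 0.0659
bar (array([ 0.42713151, -0.20037261,  0.06751921]), np.float64(0.000495096313036618)) [[ 0.42667539 -0.20016438  0.07      ]] [[ 0.4273679  -0.20086707  0.066     ]]
bar dir (rig y) yaw -3.000853520063088
bar dir (rig y) yaw -3.0011552355232585
8.6
```

View pics/m3.png

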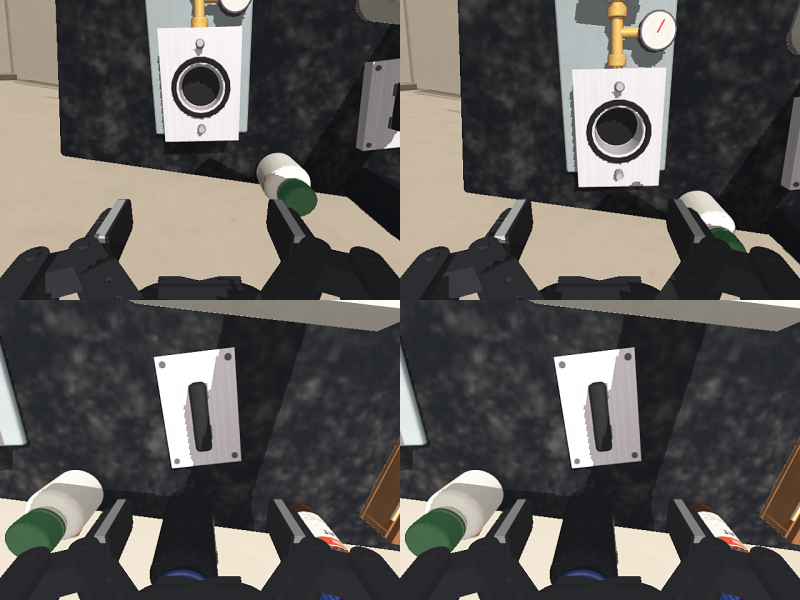

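Rig yaw is about 0.174 with the seat at (0.573, -0.1735). The lid is at (0.5583, 0.094) with yaw 0.270. The valve axis is at (0.426, -0.200), and the bar is about 0.03 rad off its stop. m3 shows the chamber, both pins and the lid unobstructed. Turning the valve next.

Run:
```python
from h import *
V=np.array([.4262,-.1999]);y0=.1405-np.pi/2
def P(z): return np.r_[V,z+.155]
r.move_to(P(.15),down(y0))
print(r.servo_line(P(.065),max_speed=.1,guard=8))
r.close_gripper(30); s=r.read_state(); print(s["opening"],s["grasp_force"],s["tcp_pos"],s["ft_force"],s["t"])
for y in np.linspace(y0,.174-np.pi-.015,7)[1:]:
    r.move_to(P(.065),down(y)); s=r.read_state(); print(round(y,3),s["torque"].round(2),s["ft_force"].round(1),s["opening"].round(4))
r.dwell(.3)
r.let_go(); r.servo_line(P(.16),max_speed=.2)
r.move_to(np.array([.51,-.185,.40]),down(.174+np.pi)); r.dwell(.2)
f=grab("wrist","v2");print(r.read_state()["t"])
h=cv2.cvtColor(f["frame"],cv2.COLOR_RGB2HSV)
m=cv2.inRange(h,(105,120,60),(130,255,255));m[260:]=0
c=max(cv2.findContours(m,0,1)[0],key=cv2.contourArea);R=cv2.minAreaRect(c);print(R)
b=cv2.boxPoints(R);e=sorted([(np.linalg.norm(b[i]-b[i-1]),i) for i in range(4)])[:2]
w=plane(f,[(b[i]+b[i-1])/2 for _,i in e],.068);d=w[0]-w[1];print("bar yaw",np.arctan2(d[1],d[0]),np.linalg.norm(d))
cv2.imwrite("pics/v2c.png",cv2.resize(f["frame"],(480,360))[:,:,::-1])
```

```text
False
0.013627499476750526 54.737928982358426 [ 0.4263385  -0.20011101  0.22156676] [-4.3023856   1.50748085 16.2716447 ] 12.1417Traceback (most recent call last):
  File "<stdin>", line 8, in <module>
AttributeError: 'float' object has no attribute 'round'
```

Run:
```python
from h import *
V=np.array([.4262,-.1999]);y0=.1405-np.pi/2
def P(z): return np.r_[V,z+.155]
for y in np.linspace(y0,.174-np.pi-.015,7)[1:]:
    r.move_to(P(.066),down(y)); s=r.read_state(); print(round(y,3),s["torque"].round(2),s["ft_force"].round(1),round(s["opening"],4))
r.dwell(.3)
r.let_go(); r.servo_line(P(.16),max_speed=.2)
r.move_to(np.array([.51,-.185,.40]),down(.174+np.pi)); r.dwell(.2)
f=grab("wrist","v2");print(r.read_state()["t"])
h=cv2.cvtColor(f["frame"],cv2.COLOR_RGB2HSV)
m=cv2.inRange(h,(105,120,60),(130,255,255));m[260:]=0
c=max(cv2.findContours(m,0,1)[0],key=cv2.contourArea);R=cv2.minAreaRect(c);print(R)
b=cv2.boxPoints(R);e=sorted([(np.linalg.norm(b[i]-b[i-1]),i) for i in range(4)])[:2]
w=plane(f,[(b[i]+b[i-1])/2 for _,i in e],.068);d=w[0]-w[1];print("bar yaw",np.arctan2(d[1],d[0]),np.linalg.norm(d))
cv2.imwrite("pics/v2c.png",cv2.resize(f["frame"],(480,360))[:,:,::-1])
```

```text
-1.689 [ 0.04  0.31 -0.14] [-1.6 -0.6  7.8] 0.0134
-1.948 [ 0.04  0.25 -0.16] [-0.7  0.3  7.1] 0.0133
-2.206 [ 0.04  0.21 -0.2 ] [-1.1  0.2  7.1] 0.0132
-2.465 [ 0.07  0.2  -0.12] [-0.9 -0.4  7.6] 0.0132
-2.724 [-0.07  0.11 -0.03] [ 0.2 -0.3  5.7] 0.0132
-2.983 [-0.16  0.2   0.47] [-1.3 -1.4  6.5] 0.0134
16.95
((316.0, 114.5), (89.0, 18.0), 90.0)
bar yaw -2.9717379059631748 0.06271825337673145
```

View pics/v2c.png

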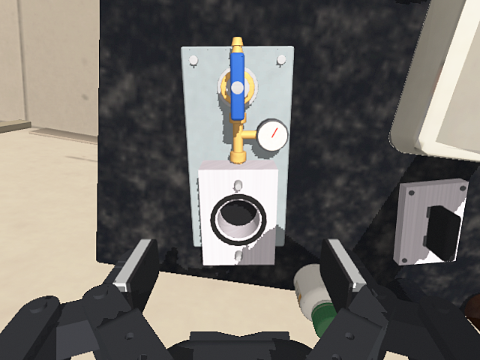

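The valve bar now points along the pipe at yaw 0.170 (rig 0.174), with the stop reached; in the picture it stands upright at (237,87). Now I'll grasp the lid.

Run:
```python
from h import *
L=np.array([.5583,.0940]);y=.2705+np.pi
def P(z): return np.r_[L,z+.155]
r.move_to(P(.17),down(y)); s=r.read_state();print(s["ft_force"])
print("hit",r.servo_line(P(.040),max_speed=.12,guard=8))
r.close_gripper(60); s=r.read_state(); print(s["opening"],s["grasp_force"],s["tcp_pos"],s["ft_force"].round(1))
r.servo_line(P(.06),max_speed=.05); r.servo_line(P(.175),max_speed=.15)
s=r.read_state(); print(s["opening"],s["grasp_force"],s["ft_force"].round(1))
r.move_to(np.array([.5732,-.1735,.175+.155]),down(.174+np.pi)); r.dwell(.3)
s=r.read_state(); print(s["tcp_pos"],s["ft_force"].round(2),s["torque"].round(2),s["t"])
f=grab("wrist","hold"); g=grab("top","holdtop"); 
cv2.imwrite("pics/m4.png",np.hstack([cv2.resize(f["frame"],(400,300)),cv2.resize(g["frame"][120:330,220:500],(400,300))])[:,:,::-1])
```

```text
[ 0.37421431 -0.13312067 -0.39925481]
hit False
0.015318222840503602 59.34084355831146 [0.55843251 0.09393044 0.19524071] [-0.5 -0.6  0.7]
0.01541241259429338 58.54062616825104 [ 0.3  0.4 -3.1]
[ 0.57342624 -0.17230961  0.33012233] [ 0.19 -0.41 -3.05] [-0.04  0.   -0.01] 22.7583
```

View pics/m4.png

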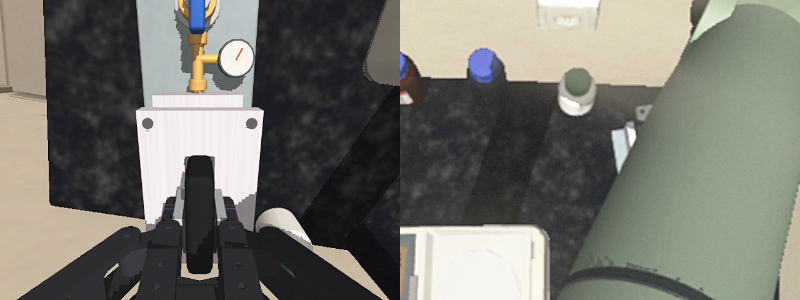

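The lid is held centrally, with its screws at (147,123) and (252,123), and the bottles are undisturbed. I'll check the lid pose in hand from the screws, then lower under guard.

Run:
```python
from h import *
f=load("hold"); g=cv2.cvtColor(f["frame"],cv2.COLOR_RGB2GRAY)
uv=[]
for u,v in((235,197),(403,197)):
    c=255-g[v-14:v+15,u-14:u+15]; m=(c>110).astype(np.uint8); k=cv2.moments(m,True); uv.append((u-14+k["m10"]/k["m00"],v-14+k["m01"]/k["m00"])); 
W=plane(f,uv,.33012-.195+.016);d=W[0]-W[1]
yaw=np.arctan2(d[1],d[0])-np.pi/2
a=-np.array([np.cos(.174),np.sin(.174)]);print(uv,W.round(4),np.linalg.norm(d),"yaw",yaw,yaw+np.pi,"lid centre",W.mean(0)[:2]-a*.0518)
s=r.read_state();print(s["tcp_pos"],s["orientation"].round(4).tolist())
S=np.array([.5732,-.1735])
r.servo_line(np.r_[S,.08+.195],max_speed=.15); r.dwell(.3);s=r.read_state();print(s["tcp_pos"],np.arctan2(s["orientation"][1,0],s["orientation"][0,0])+np.pi,s["ft_force"].round(2),s["t"])
```

```text
[(235.83471074380165, 197.28099173553719), (402.260162601626, 197.22764227642276)] [[ 0.5275 -0.2134  0.1511]
 [ 0.516  -0.1489  0.1511]] 0.06547060898736559 yaw -2.966110398378105 0.17548225521168792 lid centre [ 0.57277572 -0.17216608]
[ 0.57335709 -0.17277152  0.33008946] [[-0.9847, -0.1743, 0.0001], [-0.1743, 0.9847, 0.0], [-0.0001, 0.0, -1.0]]
[ 0.57355951 -0.17367813  0.27602213] 0.17397137208986324 [ 0.43 -0.23 -2.8 ] 23.675
```

Run:
```python
from h import *
S=np.array([.5732,-.1735]);
def go(z,v,g):
    h=r.servo_line(np.r_[S,z+.195],max_speed=v,guard=g); r.dwell(.2); s=r.read_state()
    print(z,h,"bottom",(s["tcp_pos"][2]-.195).round(4),s["tcp_pos"][:2].round(4),s["ft_force"].round(2),s["torque"].round(2),round(s["t"],2)); return h
go(.074,.05,5) or go(.066,.02,6)
```

```text
0.074 False bottom 0.074 [ 0.5733 -0.1735] [ 0.56 -0.13 -2.75] [-0.   -0.02 -0.02] 24.14
0.066 False bottom 0.0661 [ 0.5734 -0.1736] [ 2.6  -1.57 -4.11] [-0.25 -0.59  0.06] 24.89
```

The lid is over both pins. Now pressing gently.

Run:
```python
from h import *
S=np.array([.5732,-.1735])
z=.063
while z>.055:
    h=r.servo_line(np.r_[S,z+.195],max_speed=.015,guard=15); r.dwell(.2); s=r.read_state()
    print(round(z,4),h,"bottom",(s["tcp_pos"][2]-.195).round(4),s["tcp_pos"][:2].round(4),s["ft_force"].round(2),round(s["t"],2))
    if s["ft_force"][2]>20: break
    z-=.001
f=grab("wrist","end");cv2.imwrite("pics/endc.png",f["frame"][:,:,::-1])
```

```text
0.063 False bottom 0.0635 [ 0.5735 -0.1736] [ 1.14 -1.19  3.55] 25.44
0.062 False bottom 0.0626 [ 0.5735 -0.1736] [ 1.8  -0.5   5.93] 25.89
0.061 False bottom 0.0617 [ 0.5735 -0.1736] [ 0.58 -0.88  5.88] 26.34
0.06 False bottom 0.0609 [ 0.5735 -0.1736] [-0.95 -0.59  8.16] 26.79
0.059 False bottom 0.0602 [ 0.5735 -0.1736] [-0.79  0.16  9.46] 27.24
0.058 False bottom 0.0602 [ 0.5734 -0.1736] [-2.4   0.61 16.37] 27.69
0.057 False bottom 0.0602 [ 0.5734 -0.1736] [-4.71  1.01 23.83] 28.14
```

View pics/endc.png

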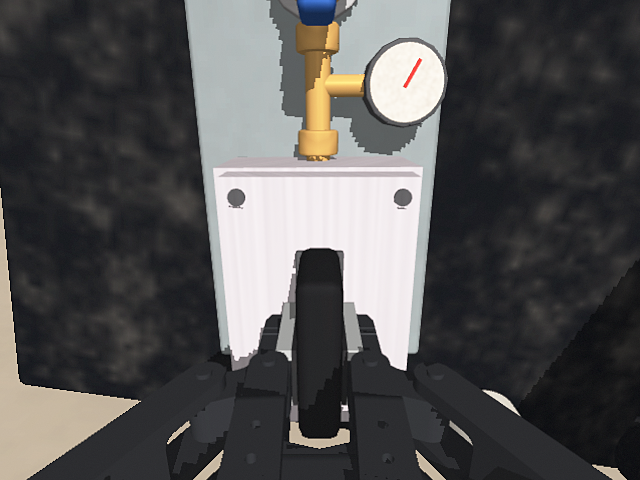

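The lid sits flush: its bottom stalls at 60.2 mm while the force climbs to 24 N. In the picture the lid edge lies on the chamber rim with no gap (front edge at y≈170), and the valve bar is in line with the pipe. I'm handing the job in.

Run:
```python
from h import *
r.dwell(.3); s=r.read_state(); print(s["ft_force"].round(1),s["grasp_force"],s["tcp_pos"])
print(r.job_done())
```

```text
[-4.5  1.2 23.5] 62.576104402542114 [ 0.57338051 -0.17356415  0.25518909]
the job is handed in; nothing more can be done
None
```

I handed the job in with the valve on, the lid on both pins and pressed flush at about 24 N while still gripped, and the bottles left untouched; the system gave no verdict.

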